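# Open the honey pot whose thread nobody remembers and hold its dipper lid up

## Task

Open the honey pot with the yellow lid: nobody remembers whether this one has an ordinary or a reverse thread, so try turning the lid one way and, if it will not come loose, the other. Then lift the lid straight up until the wooden dipper under it is wholly out of the pot, and finish while still holding it there, upright and still, above its own open pot. Leave the white-lidded pot closed, and do not disturb the bowl, the teaspoon or the scissors.

Things in the scene. Friction and masses are not known exactly. Their poses are not given: they have to be found in the camera images.
- lid_yellow: yellow plastic lid, 90 g: flat disc 70 mm across, 9 mm thick, small black mark on it; round fluted grip knob on top, 40 mm across, 34 mm tall (9 to 43 mm above the origin). Origin: centre of the disc's underside, which rests on the pot's rim; z up along the turning axis. Locked at the start: pulled, it rises only 2 mm. Which way it opens differs from run to run and cannot be seen.
- knob (a point): middle of the yellow lid's grip knob, on the axis, 26 mm above the lid's origin. The wrong way the lid meets a hard stop within about 8 degrees. The right way it turns easily about 54 degrees to a hard stop, and there, or up to about 10 degrees short of it, it lifts out freely. At a stop, the round knob slips in the fingers if turned on.
- dipper_tip (a point): lower end, on the axis, of the wooden honey dipper under the yellow lid, 72 mm below the lid's origin; stem 12 mm thick, head 14 mm. A steel locking bar 40 x 12 x 6 mm crosses the stem 10 to 16 mm below the lid's origin and catches under the pot's rim until turned free.
- pot_yellow: blue glazed round pot that belongs to the yellow lid, 88 mm across at the belly, 67 mm across at the rim, 100 mm tall, stuck to the worktop by its black suction foot (92 mm across): it does not move. Origin: centre of its underside, z up; the rim is 100 mm above it.
- lid_white: white plastic lid, 90 g: flat disc 70 mm across, 9 mm thick, small black mark on it; round fluted grip knob on top, 40 mm across, 34 mm tall (9 to 43 mm above the origin). Origin: centre of the disc's underside, which rests on the pot's rim; z up along the turning axis. Same build; stays on its pot.
- pot_white: blue glazed round pot of the same size and build, under the white lid, likewise stuck to the worktop. Origin: centre of its underside. The two pots change places from run to run, at least 140 mm apart.
- bowl: white bowl, 115 mm across and 56 mm tall, loose bystander; origin: centre of its underside
- spoon: metal teaspoon, 130 x 27 x 11 mm, lying loose, bystander; origin: centre of its underside, its length along its x axis
- shears: blue-handled scissors, 87 x 199 x 9 mm, lying loose, bystander; origin: centre of the underside, length along its y axis
Mind the look-alikes: they are no part of the job. Of the things that look like the lid_yellow, the smallest one is meant.

How it is judged:
On the way:
1. the yellow lid is turned loose while still down on its pot (angle between the x axis of lid_yellow and the x axis of pot_yellow, either way round above 0.5 rad and z of lid_yellow in the frame of pot_yellow below 0.108 m), for 0.1 s.
At the end, for the whole second after the job is handed in: The fingers hold the yellow lid, still (under 30 mm/s) and upright within 14 degrees, lid and dipper tip within 40 mm of the pot's axis, the dipper's tip at least 5 mm above the rim of its own pot and the lid not touching it; the white lid is still seated on its pot (z of dipper_tip in the frame of pot_yellow above 0.105 m and horizontal distance between each of lid_yellow, dipper_tip and pot_yellow below 0.04 m and angle between lid_yellow's own z axis and vertical below 0.25 rad and contact force between the fingers and lid_yellow above 1 N and contact force between lid_yellow and pot_yellow below 0.2 N and linear speed of lid_yellow below 0.03 m/s and z of lid_white in the frame of pot_white below 0.106 m and horizontal distance between lid_white and pot_white below 0.01 m); the arm keeps its last pose, push and grip.
It fails at once if the white lid is turned or moved (angle between the x axis of lid_white and the x axis of pot_white, either way round above 0.35 rad or distance of lid_white from where it was at the start of the episode above 0.012 m).
It fails at once if the bowl, the teaspoon or the scissors are shoved more than 30 mm (distance of any of bowl, spoon, shears from where it was at the start of the episode above 0.03 m).
It also fails if it takes over 51 s, if anything falls off the work surface, if the arm or the gripper's body presses on something with over 40 N, if the wrist force passes 120 N, or if a joint passes its speed limit or range.

## Robot

A 6-joint arm with a two-finger parallel gripper is mounted at the origin on a cart in front of the work surface, level with it; the furniture and walls round the work are solid. World frame = base frame: x ahead of the robot, y to its left, z up, the work surface at z = 0. Lengths are in m, angles in rad, forces in N, time in s.
With the tool pointing down it reaches from about 0.225 to 0.875 m from the base axis. Payload 3.4 kg.
Tool frame: the origin (TCP) lies at the very end of the fingers, on their centre line; the grasp point (between the pads) lies behind it (manip.grasp_offset is the z of the grasp point in the tool frame, in m); z points along the fingers, y is the line along which they close (so a half turn about z gives the same grasp; the last joint's range is limited). The gripper opens to 85 mm and grips with 20 to 120 N. Pads are 22 mm wide; open, the fingers measure 114 mm over their backs; the gripper's body (76 mm by 85 mm) begins 54 mm behind the grasp point. The pads swing forward as they close: fully open they stand 13 mm farther back than shut.
Start: joints at [-1.303, 0.276, 1.505, -0, 1.361, -0.121], TCP at [0.218, -0.532, 0.231] pointing down, gripper open.
Joint ranges: [-2.89, 2.89], [-0.75, 2.08], [0.22, 2.7], [-1.18, 4.32], [0.11, 2.71], [-2.7, 2.7]. Speed limits (rad/s): [2.57, 2.57, 3.14, 3.14, 3.14, 3.14].

## Interface

Orientations are given as a unit quaternion [w, x, y, z].
In Python, from rig import manip gives the robot as it stands.
- The arm moves only by the shell command python3 -m pendant 'ROWS' [FORCE]. ROWS is JSON, a list of rows, each an object of numbers: "dx", "dy", "dz": the shift along the tool's x, y, z in m; "rx", "ry", "rz": the turn, a rotation vector about the tool's x, y, z in degrees; "hand": the finger opening in m, from 0 to 0.0854. In form: [{"dx": .., "dy": .., "dz": .., "rx": .., "ry": .., "rz": .., "hand": ..}, ...]. A call has 1 to 12 rows; each row shifts and turns the commanded pose from where the row before left it, along the tool's axes as they then stand; what a row does not reach is not made up. A row lasts 1/12 s, in which the tool goes at most 41.7 mm and 7.16 degrees, less where a joint would pass 70% of its speed; a pose out of reach is approached as far as the arm can. A call is refused whole if a number of a shift passes 0.0417 or a number of a turn 7.16, either way. A call with a gripper value outside its range is refused whole. The fingers move at their own pace and stop on an object; FORCE is the grip in N (left out, the last holds). Time passes only in rows, so rows that do not move let the fingers close. It gives the time, the measured TCP pose, the force, the opening and the grip force at its end, in the units of the state.
- manip.get_state(): the state, without advancing time (a new reading comes with each control period).
- manip.get_image(name): name is "side" or "top" or "wrist"; returns a dict with "frame" (384x512x3 uint8, red, green, blue), "fx", "fy", "cx", "cy" (pixels), "position" and "attitude" of the camera in the world; the wrist camera has in their place "mount" (4x4, takes a point from camera to tool coordinates, whose origin is the TCP and whose axes are the flange's). Camera axes: x right, y up, looking along -z (the intrinsics and any distortion apply to the point x, -y, -z); pixel columns grow to the right and rows downward; lengths in m; the calibration is good to about 2 mm. A picture is of the moment at which its call begins: read the wrist's pose just before it. There is no depth.
- manip.sign_off(): hands the job in; it is judged then, once.
The state is a dict: "clock": time; "qpos": joint angles; "qd": joint speeds; "effort": joint torques, N m; "position": TCP position; "ee_rot": TCP orientation; "contact_force": force on the tool from outside, world axes, zero at the start; "moment": the same for the moment, N m; "width": finger opening in m; "gripper_force": force on a finger pad.
Only numpy, scipy, OpenCV 4.12 (cv2) and the standard library are available. Lean on these libraries where they do the work, as an engineer would, in place of code of your own. Each camera call takes 0.05 s, during which the arm holds its last target. There are 200 camera calls.

## Working session

There is one attempt and no reset: what is moved stays moved. The work goes in short steps, Python scripts to look and compute and a shell command to move; the robot and the scene stay as the last step left them, time stands still between calls to the robot, and variables do not carry over. Pictures are saved under pics/ and viewed, at most 10 in all, crops included, and the job is handed in when it is done.

```bash
mkdir -p pics; python3 - <<'E'
from rig import manip
import cv2,numpy as np,pickle
s=manip.get_state();print(s['clock'],s['position'],s['ee_rot'],s['width'],manip.grasp_offset)
d={}
for n in('top','side'):
    i=manip.get_image(n);d[n]=i;cv2.imwrite(f'pics/{n}0.png',i['frame'][:,:,::-1])
    print(n,{k:v for k,v in i.items() if k!='frame'})
pickle.dump(d,open('d0.pkl','wb'))
E
```

```text
0.0 [ 0.21782112 -0.53157206  0.2304381 ] [-9.07654452e-04  9.81160729e-01  1.93191086e-01 -6.82456178e-05] 0.08565964721557619 -0.0187
top {'fx': 419.66493580888675, 'fy': 419.66493580888675, 'cx': 249.285757049555, 'cy': 191.17876487927762, 'position': array([ 0.38820679, -0.03695461,  1.19050441]), 'attitude': array([ 0.71585879,  0.04464627, -0.03766925, -0.69579733])}
side {'fx': 437.3276343875738, 'fy': 437.3276343875738, 'cx': 260.4494470508879, 'cy': 188.39541045988017, 'position': array([ 0.591234  , -1.11275951,  0.72377804]), 'attitude': array([0.86374384, 0.5032206 , 0.01806328, 0.01973107])}
```

View pics/top0.png

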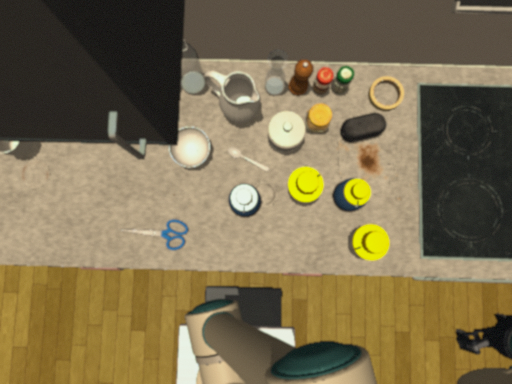

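View pics/side0.png

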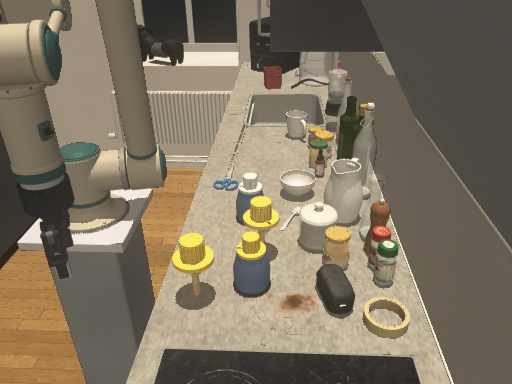

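Yellow-lid candidates in the top view are (306,184) on a bare stem, (371,242) on a bare stem, and (357,192), the smallest, on a blue pot (side view (251,245)). I choose (357,192). The white lid is at (244,199).

```bash
cat > h.py <<'E'
import numpy as np,cv2
from scipy.spatial.transform import Rotation as R
from scipy.optimize import least_squares
def rot(q): q=np.asarray(q); return R.from_quat([q[1],q[2],q[3],q[0]]).as_matrix()
def proj(c,P):
    p=(np.atleast_2d(P)-c['position'])@rot(c['attitude']); z=-p[:,2]
    return np.c_[c['cx']+c['fx']*p[:,0]/z, c['cy']-c['fy']*p[:,1]/z]
def at_z(c,uv,z):
    r=rot(c['attitude'])@np.array([(uv[0]-c['cx'])/c['fx'],-(uv[1]-c['cy'])/c['fy'],-1])
    return c['position']+r*(z-c['position'][2])/r[2]
def silhouette(c,x,y,z):  # hull centroid and box of lid (disc + knob)
    a=np.linspace(0,2*np.pi,48); P=[]
    for r,h in((.035,0),(.035,.009),(.02,.043)): P+= [[x+r*np.cos(t),y+r*np.sin(t),z+h] for t in a]
    q=cv2.convexHull(proj(c,np.array(P)).astype(np.float32)); return q
E
python3 - <<'E'
import pickle;from h import *
d=pickle.load(open('d0.pkl','rb'))
B={}
for n in d:
    hsv=cv2.cvtColor(d[n]['frame'],cv2.COLOR_RGB2HSV)
    m=cv2.inRange(hsv,(24,150,80),(36,255,255))
    k,l,s,ce=cv2.connectedComponentsWithStats(m)
    for i in range(1,k):
        if s[i,4]>100: print(n,s[i],ce[i])
t=d['top'];
for uv in((306,184),(357,192),(371,242),(244,199),(189,147),(286,131)):print(uv,at_z(t,uv,.12))
a=cv2.resize(t['frame'][140:270,270:410],None,fx=4,fy=4,interpolation=2)
b=cv2.resize(d['side']['frame'][180:310,160:300],None,fx=4,fy=4,interpolation=2)
cv2.imwrite('pics/crop.png',cv2.resize(np.hstack([a,b]),(800,371))[:,:,::-1])
E
```

```text
top [ 288  166   36   37 1033] [305.16940949 184.30009681]
top [344 179  27  27 583] [356.86792453 191.4974271 ]
top [ 352  224   38   37 1091] [370.33088909 241.80934922]
side [251 196  21  11 166] [260.38554217 201.38554217]
side [243 210  36  17 247] [260.51821862 219.46963563]
side [179 233  24  14 256] [190.8984375 239.859375 ]
side [242 232  17  10 128] [250.4140625 236.265625 ]
side [237 242  29  16 187] [251.43850267 250.98930481]
side [173 246  41  24 369] [193.20596206 260.14634146]
(306, 184) [ 0.53595014 -0.16976325  0.12      ]
(357, 192) [ 0.51889727 -0.300525    0.12      ]
(371, 242) [ 0.39267172 -0.33569501  0.12      ]
(244, 199) [ 0.49275123 -0.011599    0.12      ]
(189, 147) [0.62468067 0.13569033 0.12      ]
(286, 131) [ 0.67407734 -0.11579128  0.12      ]
```

View pics/crop.png

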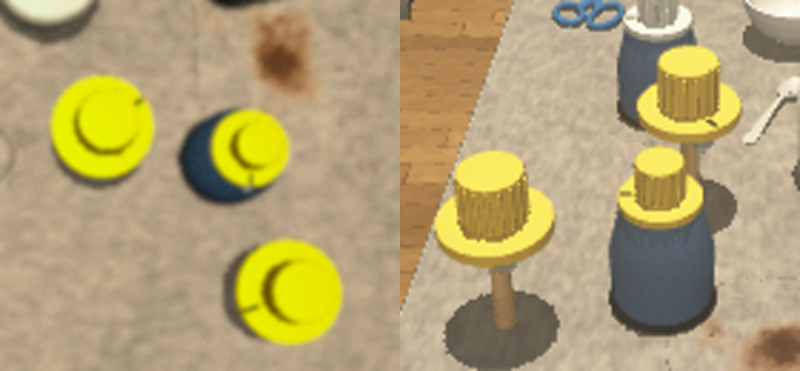

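```bash
python3 - <<'E'
import pickle;from h import *
d=pickle.load(open('d0.pkl','rb'))
box={}
for n,roi in(('top',(340,175,38,38)),('side',(230,228,42,38))):
    x,y,w,h=roi;hsv=cv2.cvtColor(d[n]['frame'],cv2.COLOR_RGB2HSV)[y:y+h,x:x+w]
    m=cv2.inRange(hsv,(18,130,60),(38,255,255)); m=cv2.morphologyEx(m,cv2.MORPH_CLOSE,np.ones((3,3)))
    k,l,s,ce=cv2.connectedComponentsWithStats(m);i=1+s[1:,4].argmax();b=s[i]
    box[n]=np.array([x+b[0]-.5,y+b[1]-.5,x+b[0]+b[2]-.5,y+b[1]+b[3]-.5]);print(n,box[n])
def f(p):
    o=[]
    for n in box:
        q=silhouette(d[n],*p)[:,0]; o+=list(np.r_[q.min(0),q.max(0)]-box[n])
    return o
r=least_squares(f,[.52,-.3,.1]);print(r.x,np.round(r.fun,1))
r=least_squares(lambda p:f([*p,.1]),[.52,-.3]);print(r.x,np.round(r.fun,1))
# decoys: height by triangulating knob-top centres
for a,b in(((306.5,183),(260.4,201.4)),((373,241),(190.9,239.9)),((358.5,191),(250.4,236.3))):
    g=lambda P:np.r_[proj(d['top'],P)[0]-a,proj(d['side'],P)[0]-b]
    s=least_squares(g,[.5,-.3,.14]);print('knobtop',s.x,s.fun.round(1))
E
```

```text
top [343.5 177.5 370.5 205.5]
side [235.5 227.5 271.5 259.5]
[ 0.52 -0.3   0.1 ] [-2.   1.2 -1.2  0.3  0.5  1.4 -5.3 -0.9]
[ 0.52 -0.3 ] [-2.   1.2 -1.2  0.3  0.5  1.4 -5.3 -0.9]
knobtop [ 0.53477449 -0.16729896  0.14935634] [-0.  -0.1 -0.1  0. ]
knobtop [ 0.39194081 -0.33353398  0.14747165] [ 0.2  1.3  1.2 -0. ]
knobtop [ 0.51926265 -0.3002584   0.13655407] [ 0.   0.1  0.1 -0. ]
```

The crop confirms the middle small lid at crop (250,150) sits on the blue pot and that the other two are bigger lids on bare stems. I'll hover above it, keeping higher than the decoy knobs at 0.15 m.

```bash
python3 -m pendant '[{"dx":0.0366,"dy":-0.0099,"dz":-0.002},{"dx":0.0366,"dy":-0.0099,"dz":-0.002},{"dx":0.0366,"dy":-0.0099,"dz":-0.002},{"dx":0.0366,"dy":-0.0099,"dz":-0.002},{"dx":0.0366,"dy":-0.0099,"dz":-0.002},{"dx":0.0366,"dy":-0.0099,"dz":-0.002},{"dx":0.0366,"dy":-0.0099,"dz":-0.002},{"dx":0.0366,"dy":-0.0099,"dz":-0.002},{"dx":0.0366,"dy":-0.0099,"dz":-0.002},{"dx":0.0366,"dy":-0.0099,"dz":-0.002},{},{}]'
python3 - <<'E'
from rig import manip
from h import *
import pickle
s=manip.get_state();i=manip.get_image('wrist');print(s['clock'],s['position'],s['ee_rot'],s['qpos'])
i['tcp']=s['position'],s['ee_rot'];pickle.dump(i,open('w1.pkl','wb'))
print({k:v for k,v in i.items() if k!='frame'})
cv2.imwrite('pics/w1.png',i['frame'][:,:,::-1])
E
```

```text
0.1 [ 0.21785399 -0.53162529  0.23053432] [-8.13978216e-04  9.81159103e-01  1.93199757e-01 -7.18352218e-05] [-1.30295472e+00  2.76524356e-01  1.50599678e+00 -2.44040120e-05
  1.36070563e+00 -1.20998022e-01]
{'fx': 325.7288699542155, 'fy': 325.7288699542155, 'cx': 256.52130215215806, 'cy': 192.6919815600124, 'mount': array([[ 4.17480065e-05,  9.66147234e-01,  2.57991317e-01,
         6.60330122e-02],
       [ 9.99999677e-01,  1.66787135e-04, -7.86417637e-04,
         1.84763585e-04],
       [-8.02824858e-04,  2.57991267e-01, -9.66146915e-01,
        -1.44066668e-01],
       [ 0.00000000e+00,  0.00000000e+00,  0.00000000e+00,
         1.00000000e+00]]), 'tcp': (array([ 0.21785399, -0.53162529,  0.23053432]), array([-8.13978216e-04,  9.81159103e-01,  1.93199757e-01, -7.18352218e-05]))}invalid input
```

View pics/w1.png

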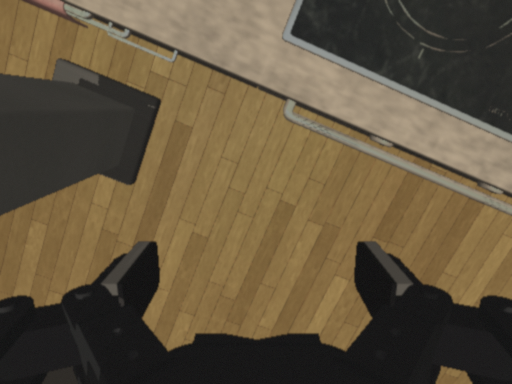

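The move was refused, probably because of the empty rows. The wrist picture shows only floor and counter edge, with the fingers at (140,260) and (370,260). I'll retry with non-empty rows.

```bash
python3 -m pendant '[{"dx":0.0366,"dy":-0.0099,"dz":-0.002},{"dx":0.0366,"dy":-0.0099,"dz":-0.002},{"dx":0.0366,"dy":-0.0099,"dz":-0.002},{"dx":0.0366,"dy":-0.0099,"dz":-0.002},{"dx":0.0366,"dy":-0.0099,"dz":-0.002},{"dx":0.0366,"dy":-0.0099,"dz":-0.002},{"dx":0.0366,"dy":-0.0099,"dz":-0.002},{"dx":0.0366,"dy":-0.0099,"dz":-0.002},{"dx":0.0366,"dy":-0.0099,"dz":-0.002},{"dx":0.0366,"dy":-0.0099,"dz":-0.002},{"dx":0},{"dx":0}]'
```

```text
invalid input
```

```bash
python3 -m pendant '[{"dx":0.0366,"dy":-0.0099,"dz":-0.002,"rx":0,"ry":0,"rz":0,"hand":0.085}]'; python3 -m pendant --help 2>&1 | head -20
```

```text
clock: 0.23
position: [0.2442, -0.5126, 0.2322]
ee_rot: [0.001, 0.982, 0.19, -0.002]
contact_force: [0.5, -0.3, -0.3]
width: 0.0851
gripper_force: 0.0
invalid input: not JSON, or not a number
```

```bash
python3 -m pendant '[{"dx":0.0366,"dy":-0.0099,"dz":-0.002,"rx":0,"ry":0,"rz":0,"hand":0.085},{"dx":0.0366,"dy":-0.0099,"dz":-0.002,"rx":0,"ry":0,"rz":0,"hand":0.085},{"dx":0.0366,"dy":-0.0099,"dz":-0.002,"rx":0,"ry":0,"rz":0,"hand":0.085},{"dx":0.0366,"dy":-0.0099,"dz":-0.002,"rx":0,"ry":0,"rz":0,"hand":0.085},{"dx":0.0366,"dy":-0.0099,"dz":-0.002,"rx":0,"ry":0,"rz":0,"hand":0.085},{"dx":0.0366,"dy":-0.0099,"dz":-0.002,"rx":0,"ry":0,"rz":0,"hand":0.085},{"dx":0.0366,"dy":-0.0099,"dz":-0.002,"rx":0,"ry":0,"rz":0,"hand":0.085},{"dx":0,"dy":0,"dz":0,"rx":0,"ry":0,"rz":0,"hand":0.085},{"dx":0,"dy":0,"dz":0,"rx":0,"ry":0,"rz":0,"hand":0.085}]'
python3 - <<'E'
from rig import manip
from h import *
import pickle
s=manip.get_state();i=manip.get_image('wrist');print(s['clock'],s['position'],s['ee_rot'],s['qpos'])
i['tcp']=s['position'],s['ee_rot'];pickle.dump(i,open('w1.pkl','wb'))
cv2.imwrite('pics/w2.png',i['frame'][:,:,::-1])
E
```

```text
clock: 0.98
position: [0.4601, -0.3464, 0.247]
ee_rot: [-0.0, 0.981, 0.195, -0.0]
contact_force: [-0.5, 0.2, 0.2]
width: 0.0847
gripper_force: 0.0
0.9833 [ 0.46011522 -0.34636486  0.2469673 ] [-1.30954233e-04  9.80778572e-01  1.95123809e-01 -2.72890080e-04] [-7.65885044e-01  2.69424190e-01  1.47518840e+00 -3.02617225e-04
  1.39750697e+00  4.12196153e-01]
```

View pics/w2.png

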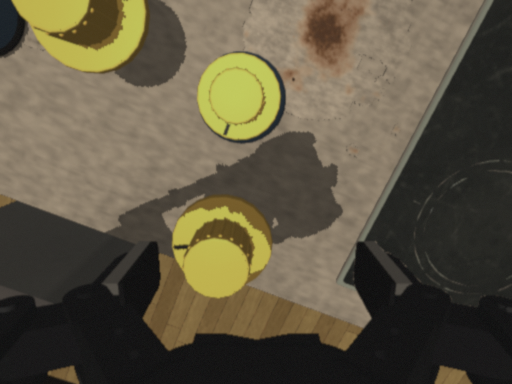

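The wrist view shows the target lid at (240,97) with the dark pot rim around it, the large decoy at (222,245) and another decoy at upper left. I'll localise from this view.

```bash
cat >> h.py <<'E'
def wcam(i):
    p,q=i['tcp'];T=np.eye(4);T[:3,:3]=rot(q);T[:3,3]=p;T=T@i['mount']
    r=R.from_matrix(T[:3,:3]).as_quat(); return dict(i,position=T[:3,3],attitude=[r[3],*r[:3]])
E
python3 - <<'E'
import pickle;from h import *
c=wcam(pickle.load(open('w1.pkl','rb')))
print(c['position'])
hsv=cv2.cvtColor(c['frame'],cv2.COLOR_RGB2HSV)[40:150,185:300]
m=cv2.inRange(hsv,(22,110,60),(38,255,255))
k,l,s,ce=cv2.connectedComponentsWithStats(m);b=s[1+s[1:,4].argmax()];print(b)
box=np.array([184.5+b[0],39.5+b[1],184.5+b[0]+b[2],39.5+b[1]+b[3]]);print(box)
a=np.linspace(0,2*np.pi,90)
def f(p):
    P=np.concatenate([np.c_[p[0]+.035*np.cos(a),p[1]+.035*np.sin(a),a*0+p[2]+h] for h in(0,.009)])
    q=proj(c,P);return np.r_[q.min(0),q.max(0)]-box
r=least_squares(f,[.52,-.3,.1]);print(r.x,r.fun.round(1))
r=least_squares(lambda p:f([*p,.1]),[.52,-.3]);print(r.x,r.fun.round(1))
D=np.r_[r.x,.115]-c['tcp'][0];print('tool delta',rot(c['tcp'][1]).T@D)
top=pickle.load(open('d0.pkl','rb'))['top']
print('white',at_z(top,(244,199),.143),proj(top,[[*r.x,.143],[*r.x,.109]]))
E
```

```text
[ 0.5212757  -0.32128878  0.39100217]
[  12   13   84   87 5720]
[196.5  52.5 280.5 139.5]
[ 0.52160938 -0.30499882  0.09824532] [ 0.1 -0.1 -0.1  0.1]
[ 0.52157465 -0.30511284] [-0.1 -0.4  0.1  0.4]
tool delta [ 0.07263246 -0.01453949  0.13193744]
white [ 0.49050507 -0.01214377  0.143     ] [[361.09456749 189.94202954]
 [357.72731229 191.50830623]]
```

```bash
python3 -m pendant '[{"dx":0.0363,"dy":-0.0073,"dz":0,"rx":0,"ry":0,"rz":0,"hand":0.085},{"dx":0.0363,"dy":-0.0073,"dz":0,"rx":0,"ry":0,"rz":0,"hand":0.085},{"dx":0,"dy":0,"dz":0.03,"rx":0,"ry":0,"rz":0,"hand":0.085},{"dx":0,"dy":0,"dz":0.03,"rx":0,"ry":0,"rz":0,"hand":0.085},{"dx":0,"dy":0,"dz":0.03,"rx":0,"ry":0,"rz":0,"hand":0.085},{"dx":0,"dy":0,"dz":0.02,"rx":0,"ry":0,"rz":0,"hand":0.085},{"dx":0,"dy":0,"dz":0.014,"rx":0,"ry":0,"rz":0,"hand":0.085},{"dx":0,"dy":0,"dz":0.007,"rx":0,"ry":0,"rz":0,"hand":0.085},{"dx":0,"dy":0,"dz":0,"rx":0,"ry":0,"rz":0,"hand":0.085},{"dx":0,"dy":0,"dz":0,"rx":0,"ry":0,"rz":0,"hand":0.085}]'
python3 - <<'E'
from rig import manip
from h import *
s=manip.get_state()
print(s['position'],s['qpos'],s['moment'],rot(s['ee_rot']).T@(np.array([.5216,-.3051,.111])-s['position']))
E
```

```text
clock: 1.87
position: [0.5201, -0.3079, 0.1166]
ee_rot: [0.0, 0.981, 0.192, -0.0]
contact_force: [-0.7, -0.7, 1.1]
width: 0.0849
gripper_force: 0.0
[ 0.52005363 -0.30788077  0.11658726] [-6.49425839e-01  4.01261192e-01  1.61343879e+00 -3.46986991e-04
  1.12668581e+00  5.34180542e-01] [-0.00088324  0.01246266  0.01454668] [ 0.0024831  -0.00199255  0.00558617]
```

```bash
python3 -m pendant '[{"dx":0.0025,"dy":-0.002,"dz":0.0055,"rx":0,"ry":0,"rz":0,"hand":0.085},{"dx":0,"dy":0,"dz":0,"rx":0,"ry":0,"rz":0,"hand":0.03},{"dx":0,"dy":0,"dz":0,"rx":0,"ry":0,"rz":0,"hand":0.03},{"dx":0,"dy":0,"dz":0,"rx":0,"ry":0,"rz":0,"hand":0.03},{"dx":0,"dy":0,"dz":0,"rx":0,"ry":0,"rz":0,"hand":0.03},{"dx":0,"dy":0,"dz":0,"rx":0,"ry":0,"rz":0,"hand":0.03},{"dx":0,"dy":0,"dz":0,"rx":0,"ry":0,"rz":0,"hand":0.03},{"dx":0,"dy":0,"dz":0,"rx":0,"ry":0,"rz":0,"hand":0.03},{"dx":0,"dy":0,"dz":0,"rx":0,"ry":0,"rz":0,"hand":0.03},{"dx":0,"dy":0,"dz":0,"rx":0,"ry":0,"rz":0,"hand":0.03},{"dx":0,"dy":0,"dz":0,"rx":0,"ry":0,"rz":0,"hand":0.03}]' 40
python3 - <<'E'
from rig import manip
from h import *
s=manip.get_state();i=manip.get_image('side')
print(s['position'],s['qpos'],s['moment'],s['contact_force'])
cv2.imwrite('pics/s2.png',cv2.resize(i['frame'][130:310,150:390],None,fx=3,fy=3,interpolation=2)[:,:,::-1])
E
```

```text
clock: 2.78
position: [0.5226, -0.3042, 0.1116]
ee_rot: [0.001, 0.981, 0.193, 0.001]
contact_force: [-0.0, -0.3, 5.4]
width: 0.0391
gripper_force: 40.8
[ 0.52256795 -0.30423346  0.11155884] [-6.42307461e-01  4.05574485e-01  1.62035029e+00  1.13257470e-04
  1.11416381e+00  5.39627968e-01] [ 0.07524921 -0.02540128  0.01629999] [-0.04969858 -0.30328691  5.36568041]
```

View pics/s2.png

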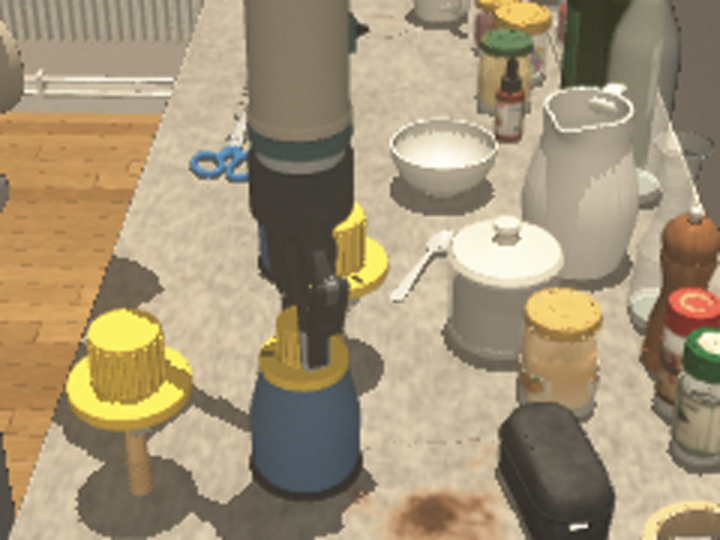

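The fingers hold the knob of the blue-pot lid, with the finger at (318,330) clear of both decoys. Width is 39 mm and grip 41 N. I'll try +rz first.

```bash
python3 -m pendant '[{"dx":0,"dy":0,"dz":0,"rx":0,"ry":0,"rz":3,"hand":0.03},{"dx":0,"dy":0,"dz":0,"rx":0,"ry":0,"rz":3,"hand":0.03},{"dx":0,"dy":0,"dz":0,"rx":0,"ry":0,"rz":3,"hand":0.03},{"dx":0,"dy":0,"dz":0,"rx":0,"ry":0,"rz":3,"hand":0.03},{"dx":0,"dy":0,"dz":0,"rx":0,"ry":0,"rz":3,"hand":0.03},{"dx":0,"dy":0,"dz":0,"rx":0,"ry":0,"rz":0,"hand":0.03}]'
cat > st.py <<'E'
from rig import manip
s=manip.get_state();print('q6',s['qpos'][5],'M',s['moment'].round(3),'F',s['contact_force'].round(1))
E
python3 st.py
```

```text
clock: 3.33
position: [0.5226, -0.3044, 0.1116]
ee_rot: [0.001, 0.998, 0.063, 0.001]
contact_force: [1.4, 0.2, 5.3]
width: 0.0391
gripper_force: 40.8
q6 0.8032524210891576 M [-0.003 -0.005 -0.038] F [1.4 0.2 5.3]
```

The moment stayed low at 0.04 N·m after 15°, well past the 8° stop, so the lid turns this way. I'll continue.

```bash
python3 -m pendant '[{"dx":0,"dy":0,"dz":0,"rx":0,"ry":0,"rz":4,"hand":0.03},{"dx":0,"dy":0,"dz":0,"rx":0,"ry":0,"rz":4,"hand":0.03},{"dx":0,"dy":0,"dz":0,"rx":0,"ry":0,"rz":4,"hand":0.03},{"dx":0,"dy":0,"dz":0,"rx":0,"ry":0,"rz":4,"hand":0.03},{"dx":0,"dy":0,"dz":0,"rx":0,"ry":0,"rz":4,"hand":0.03}]'
python3 st.py
python3 -m pendant '[{"dx":0,"dy":0,"dz":0,"rx":0,"ry":0,"rz":4,"hand":0.03},{"dx":0,"dy":0,"dz":0,"rx":0,"ry":0,"rz":4,"hand":0.03},{"dx":0,"dy":0,"dz":0,"rx":0,"ry":0,"rz":4,"hand":0.03},{"dx":0,"dy":0,"dz":0,"rx":0,"ry":0,"rz":3,"hand":0.03},{"dx":0,"dy":0,"dz":0,"rx":0,"ry":0,"rz":0,"hand":0.03}]'
python3 st.py
python3 - <<'E'
from rig import manip
from h import *
import pickle
s=manip.get_state();i=manip.get_image('side');w=manip.get_image('wrist')
a=cv2.resize(i['frame'][190:310,200:320],(480,480),interpolation=2)
cv2.imwrite('pics/s3.png',np.hstack([a,cv2.resize(w['frame'],(320,240)).copy().repeat(2,0)])[:,:,::-1])
E
```

```text
clock: 3.75
position: [0.5226, -0.3045, 0.1116]
ee_rot: [0.001, 0.994, -0.112, 0.001]
contact_force: [0.1, -0.2, 5.0]
width: 0.0391
gripper_force: 40.9
q6 1.1538893207450593 M [ 0.009  0.091 -0.028] F [ 0.1 -0.2  5. ]
clock: 4.17
position: [0.5226, -0.3045, 0.1116]
ee_rot: [0.001, 0.971, -0.24, 0.001]
contact_force: [-0.1, -0.2, 5.2]
width: 0.039
gripper_force: 40.9
q6 1.4141497434810049 M [-0.088  0.087  0.021] F [-0.1 -0.2  5.2]
```

View pics/s3.png

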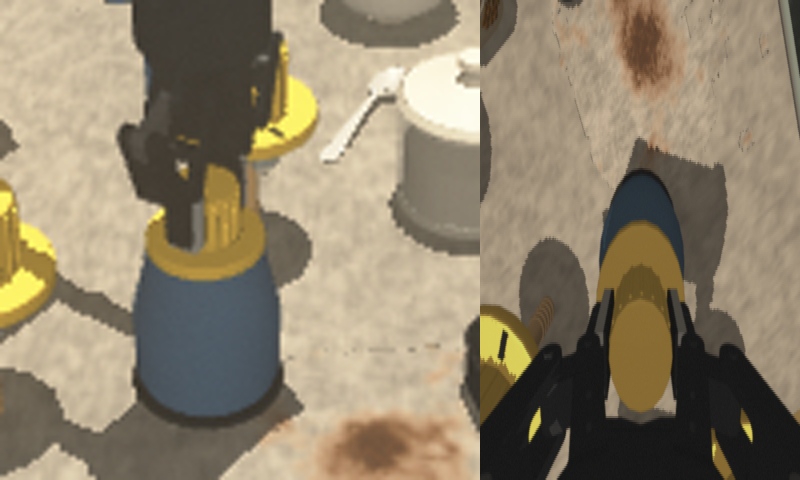

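In the side crop the black mark has left its old place at the lid's left edge near (150,225), so the lid really turned with the fingers (50° so far). I'll go a little further and then lift gently.

```bash
python3 -m pendant '[{"dx":0,"dy":0,"dz":0,"rx":0,"ry":0,"rz":2,"hand":0.03},{"dx":0,"dy":0,"dz":0,"rx":0,"ry":0,"rz":1,"hand":0.03},{"dx":0,"dy":0,"dz":0,"rx":0,"ry":0,"rz":0,"hand":0.03},{"dx":0,"dy":0,"dz":0,"rx":0,"ry":0,"rz":0,"hand":0.03}]' 60
python3 st.py
python3 -m pendant '[{"dx":0,"dy":0,"dz":-0.002,"rx":0,"ry":0,"rz":0,"hand":0.03},{"dx":0,"dy":0,"dz":-0.002,"rx":0,"ry":0,"rz":0,"hand":0.03},{"dx":0,"dy":0,"dz":-0.002,"rx":0,"ry":0,"rz":0,"hand":0.03},{"dx":0,"dy":0,"dz":0,"rx":0,"ry":0,"rz":0,"hand":0.03},{"dx":0,"dy":0,"dz":0,"rx":0,"ry":0,"rz":0,"hand":0.03}]'
python3 st.py
```

```text
clock: 4.6
position: [0.5222, -0.3048, 0.1117]
ee_rot: [0.001, 0.964, -0.265, 0.001]
contact_force: [-0.7, -0.6, 6.1]
width: 0.0387
gripper_force: 59.9
q6 1.4647190854722183 M [-0.069  0.207  0.012] F [-0.7 -0.6  6.1]
clock: 5.02
position: [0.5217, -0.304, 0.1165]
ee_rot: [0.0, 0.964, -0.265, -0.001]
contact_force: [-1.2, -0.8, -1.7]
width: 0.0387
gripper_force: 60.3
q6 1.464624221664977 M [-0.203  0.234  0.035] F [-1.2 -0.8 -1.7]
```

The lid has risen 5 mm with only its own weight on the wrist, so it is free. I'll lift straight up.

```bash
python3 -m pendant '[{"dx":0,"dy":0,"dz":-0.005,"rx":0,"ry":0,"rz":0,"hand":0.03},{"dx":0,"dy":0,"dz":-0.008,"rx":0,"ry":0,"rz":0,"hand":0.03},{"dx":0,"dy":0,"dz":-0.008,"rx":0,"ry":0,"rz":0,"hand":0.03},{"dx":0,"dy":0,"dz":-0.008,"rx":0,"ry":0,"rz":0,"hand":0.03},{"dx":0,"dy":0,"dz":0,"rx":0,"ry":0,"rz":0,"hand":0.03},{"dx":0,"dy":0,"dz":0,"rx":0,"ry":0,"rz":0,"hand":0.03}]'
python3 st.py
```

```text
clock: 5.52
position: [0.5226, -0.3042, 0.147]
ee_rot: [0.0, 0.964, -0.265, 0.001]
contact_force: [0.5, -0.3, -0.8]
width: 0.0386
gripper_force: 60.4
q6 1.4646491426649064 M [0.068 0.044 0.002] F [ 0.5 -0.3 -0.8]
```

```bash
python3 -m pendant '[{"dx":0,"dy":0,"dz":-0.008,"rx":0,"ry":0,"rz":0,"hand":0.03},{"dx":0,"dy":0,"dz":-0.01,"rx":0,"ry":0,"rz":0,"hand":0.03},{"dx":0,"dy":0,"dz":-0.01,"rx":0,"ry":0,"rz":0,"hand":0.03},{"dx":0,"dy":0,"dz":-0.01,"rx":0,"ry":0,"rz":0,"hand":0.03},{"dx":0,"dy":0,"dz":-0.01,"rx":0,"ry":0,"rz":0,"hand":0.03},{"dx":0,"dy":0,"dz":-0.01,"rx":0,"ry":0,"rz":0,"hand":0.03},{"dx":0,"dy":0,"dz":-0.006,"rx":0,"ry":0,"rz":0,"hand":0.03},{"dx":0,"dy":0,"dz":0,"rx":0,"ry":0,"rz":0,"hand":0.03},{"dx":0,"dy":0,"dz":0,"rx":0,"ry":0,"rz":0,"hand":0.03},{"dx":0,"dy":0,"dz":0,"rx":0,"ry":0,"rz":0,"hand":0.03},{"dx":0,"dy":0,"dz":0,"rx":0,"ry":0,"rz":0,"hand":0.03}]'
python3 st.py
python3 - <<'E'
from rig import manip
from h import *
i=manip.get_image('side')
cv2.imwrite('pics/s4.png',cv2.resize(i['frame'][120:320,140:390],None,fx=3,fy=3,interpolation=2)[:,:,::-1])
E
```

```text
clock: 6.43
position: [0.5217, -0.3037, 0.209]
ee_rot: [-0.0, 0.964, -0.265, -0.001]
contact_force: [-0.3, -0.3, -0.7]
width: 0.0385
gripper_force: 60.4
q6 1.4646710669562837 M [-0.03  -0.031 -0.015] F [-0.3 -0.3 -0.7]
```

View pics/s4.png

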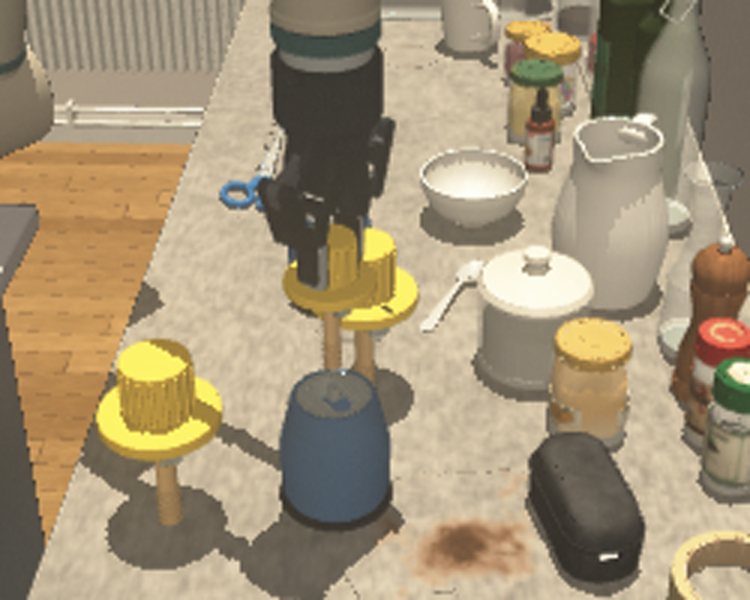

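The lid is held at (332,275), upright, with its dipper above the open pot at (337,390). It has risen 97 mm, so the tip is about 25 mm above the rim. The bystanders are in place, so I'm handing in.

```bash
python3 -c "
from rig import manip
print(manip.sign_off())"
```

```text
the job is handed in; nothing more can be done
None
```

I opened the yellow-lidded pot (the lid turned about 53° clockwise from above), lifted the lid with its dipper about 25 mm clear of the rim, and handed the job in at about 6.5 s while holding it still above its pot; no verdict came back.

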